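# Turn the proud keyed hub home on its banding-wheel stand

### The job

Two small banding-wheel stands carry keyed hexagonal hubs. The orange hub is standing proud because its three tabs ride on top of the keyed shaft: turn it until its tabs drop into the keyways and it sits fully home, flat on its seat, then let go. Leave the green hub, which is already home, and the terracotta cup where they are.

Things in the scene. Friction and masses are not known exactly. Their poses are not given: they have to be found in the camera images.
- orange_hub: Loose orange hex collar: 57 mm across flats, 66 over corners, 34 high, bore 47, 0.14 kg. Flats face 0, 60.. 300 deg from its x; 3 inner tabs 9 mm wide, white stripe on top, at 0, 120, 240 deg. Origin: centre of underside, z up. Starts over the shaft, tabs (underside 24 mm up) resting on shaft top: underside 67, top 101 mm above table, 27-60 deg from nearest keyways, either way. Home: 14 mm lower.
- orange_stand: Its stand, fixed: grey foot 112 mm wide, column, dark seat 62 mm wide, top 53 mm above table; steel shaft 45 mm wide to 91 mm, 16 mm stub to 105 mm. 3 keyways 19 mm wide, 16 deep in the shaft's top at 0, 120, 240 deg from its x, white patch on seat edge below each. Hub drops when its yaw = stand's yaw + a multiple of 120 deg, within about 10 deg. Origin: on the axis at table height, z up.
- green_hub: Same hub in green, already home on a second, identical stand (underside 53 mm, top 87 mm above the table), 0.15 m or more from the orange one; to be left alone. Origin: centre of its underside, z up.
- bisque_cup: Terracotta-coloured cup without handle, about 65 mm across and 69 mm high, standing loose on the table to the left of the stands; to be left alone. Origin: centre of its underside.
Mind the look-alikes: they are no part of the job. Of the things like the orange_hub, leave any that is pink; of the rest the larger one is meant.

How it is judged:
By the outcome, as a careful person would: the job done as asked, in the order asked, and still so for the second after the job is handed in, with the robot touching nothing.
It also fails if it takes over 32 s, if anything falls off the work surface, if the arm or the gripper's body presses on something with over 40 N, if the wrist force passes 120 N, or if a joint passes its speed limit or range.

### The arm

A 7-joint arm with a two-finger parallel gripper is mounted at the origin on a cart in front of the work surface, level with it; the furniture and walls round the work are solid. World frame = base frame: x ahead of the robot, y to its left, z up, the work surface at z = 0. Lengths are in m, angles in rad, forces in N, time in s.
With the tool pointing down it reaches from about 0.4 to 0.85 m from the base axis. Payload 10.4 kg.
Tool frame: the origin (TCP) lies at the very end of the fingers, on their centre line; the grasp point (between the pads) lies 19 mm behind it; z points along the fingers, y is the direction in which the jaws open and shut (so a half turn about z gives the same grasp; the last joint's range is limited). The gripper opens to 87 mm and grips with 3 to 60 N. Pads are 19 mm wide; open, the fingers measure 117 mm over their backs; the gripper's body (75 mm by 190 mm) begins 51 mm behind the grasp point.
Start: joints at [1.229, 0.332, -0.065, 1.46, 0.022, 1.35, -0.088], TCP at [0.196, -0.594, 0.223] pointing down, gripper open.
Joint ranges: [-2.6, 2.6], [-0.5, 2.12], [-1.47, 1.34], [0.16, 2.42], [-1.27, 4.41], [0.06, 2.06], [-2.6, 2.6]. Speed limits (rad/s): [2.22, 2.22, 2.79, 2.79, 3.14, 3.14, 3.14].

### API

Orientations are given as a unit quaternion [x, y, z, w].
In Python, from bench import r, eyes, job gives the robot as it stands. The module is installed in compiled form; this text tells all that it offers.
- The arm moves only by the tool play_rows, never from a script. Its argument "motion" is a list of rows, each a list of 7 numbers: the shift along the tool's x, y, z as a fraction of full scale, then the turn, a rotation vector about the tool's x, y, z as a fraction of full scale, then the opening in per cent of the stroke, from 0 (shut) to 100 (fully open). A call has 1 to 5 rows; each row is the pose to reach, as a shift and turn from the pose commanded when the call began, along the tool's axes at that moment; what a row does not reach only later rows make up. Full scale, the value 1, is 0.2 m for a shift and 90 degrees for a turn. A row lasts 1/8 s, in which the tool goes at most 62.5 mm and 10.7 degrees, less where a joint would pass 70% of its speed; a pose out of reach is approached as far as the arm can. A call with a number of a shift or a turn outside -1 to 1 is refused whole. A call with a gripper value outside its range is refused whole. The fingers move at their own pace and stop on an object; "squeeze" is the grip in N (left out, the last holds). Time passes only in rows, so rows that repeat a pose let the fingers close. It gives the time, the measured TCP pose, the force and the opening at its end, in the units of the state.
- r.read_state(): the state, without advancing time (a new reading comes with each control period).
- eyes.camera(name): name is "scene" or "side" or "wrist"; returns a dict with "image" (400x640x3 uint8, red, green, blue), "mtx" (3x3 intrinsics, pixels), "dist" ([k1, k2, p1, p2, k3] as OpenCV has them; the pictures are not rectified), "R" (3x3) and "t" (3): a world point X has camera coordinates R X + t. Camera axes: x right, y down, z forward; pixel columns grow to the right and rows downward; lengths in m; the calibration is good to about 2 mm. A picture is of the moment at which its call begins. There is no depth.
- job.close_job(): hands the job in, once; it reports no verdict.
Trained networks look in a picture, given as the dict that the camera call returned (one of the last four; its "shot" number tells which), for a name from the list of things; names that differ only in an ending like _2 or _b are one class to them, and where a whole thing is asked for, a point or a joint stands for the part that bears it (a point fixed in the world has none). Each returns a list of dicts, best first, with "p" (0 to 1); they miss things now and then, are a little off and sometimes report something else, mostly with a low value. They report only what shows in the picture. A call takes as long as a camera call. They do not tell look-alikes from the thing itself.
- eyes.regions_of(picture, label): "region" (400x640 bool, what is visible of it) and "xy" ([column, row] in pixels, amid what is visible of it).
- eyes.landmark_of(picture, label): "xy" ([column, row] in pixels: a listed point, or the origin of a listed thing).
The state is a dict: "time": time; "joint_positions": joint angles; "joint_vel": joint speeds; "joint_torque": joint torques, N m; "ee_pos": TCP position; "eef_rot": TCP orientation; "ft_force": force on the tool from outside, world axes, zero at the start; "torque": the same for the moment, N m; "width": finger opening in m.
Only numpy, scipy, OpenCV 4.12 (cv2) and the standard library are available. Lean on these libraries where they do the work, as an engineer would, in place of code of your own. Each camera call takes 0.05 s, during which the arm holds its last target. There are 200 camera calls.

## Working session

There is one attempt and no reset: what is moved stays moved. The work goes in short steps, Python scripts to look and compute and a tool call to move; the robot and the scene stay as the last step left them, time stands still between calls to the robot, and variables do not carry over. Pictures are saved under pics/ and viewed, about 8 in all and at most 12, crops included, and the job is handed in when it is done.

Besides the shell and the picture viewer there is one more tool, called after ">>>" by a JSON object that holds its "method" and its "body". play_rows: Moves the arm, as the interface text tells. Shift numbers are shares of 0.2 m and turn numbers shares of 90 degrees, none past 1 either way. Its arguments: {"type":"object","properties":{"motion":{"type":"array","items":{"type":"array","items":{"type":"number"}}},"squeeze":{"type":"number"}},"required":["motion"]}

```bash
mkdir -p pics; python3 - <<'E'
from bench import r,eyes,job
import cv2,numpy as np
s=r.read_state(); print(s['time'],s['ee_pos'],s['eef_rot'],s['width'])
ims=[]
for n in ['scene','side']:
    c=eyes.camera(n); cv2.imwrite(f'pics/{n}0.png',c['image'][:,:,::-1])
    print(n,c['mtx'].tolist(),c['dist'],(-c['R'].T@c['t']).round(3))
    for l in ['orange_hub','orange_stand','green_hub','bisque_cup']:
        print(l,[(np.round(d['xy']).tolist(),round(d['p'],2)) for d in eyes.landmark_of(c,l)][:4],[(np.round(d['xy']).tolist(),round(d['p'],2),int(d['region'].sum())) for d in eyes.regions_of(c,l)][:4])
E
```

```text
0.0 [ 0.19577349 -0.59313384  0.22173133] [ 9.87318553e-01  1.58749995e-01 -1.36882629e-04 -7.03800686e-04] 0.08724986582264911
scene [[409.4042387603139, 0.0, 324.0438801054666], [0.0, 409.4042387603139, 190.12963164395734], [0.0, 0.0, 1.0]] [-0.09294767  0.          0.          0.          0.        ] [-0.062  0.438  0.511]
orange_hub [([316.0, 195.0], 0.89), ([302.0, 262.0], 0.58), ([350.0, 202.0], 0.57)] [([316.0, 190.0], 0.74, 600), ([303.0, 256.0], 0.69, 526), ([352.0, 197.0], 0.53, 250)]
orange_stand [([316.0, 221.0], 0.9)] [([316.0, 222.0], 0.83, 1386)]
green_hub [([405.0, 194.0], 0.95)] [([403.0, 193.0], 0.84, 422)]
bisque_cup [([259.0, 297.0], 0.58)] [([260.0, 279.0], 0.7, 1721)]
side [[421.89222844337354, 0.0, 315.5995236200485], [0.0, 421.89222844337354, 198.65851173066707], [0.0, 0.0, 1.0]] [-0.02093922  0.          0.          0.          0.        ] [0.285 0.645 0.713]
orange_hub [([323.0, 262.0], 0.9), ([296.0, 194.0], 0.72), ([307.0, 190.0], 0.64)] [([322.0, 261.0], 0.94, 306), ([297.0, 193.0], 0.71, 560), ([309.0, 181.0], 0.71, 156)]
orange_stand [([293.0, 215.0], 0.59), ([298.0, 192.0], 0.53)] [([293.0, 218.0], 0.74, 1252)]
green_hub [([356.0, 168.0], 0.93)] [([357.0, 164.0], 0.92, 305)]
bisque_cup [([325.0, 308.0], 0.83)] [([325.0, 294.0], 0.86, 1308)]
```

View pics/scene0.png

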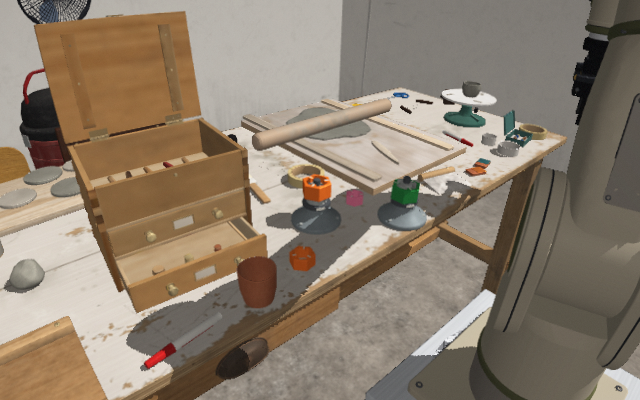

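View pics/side0.png

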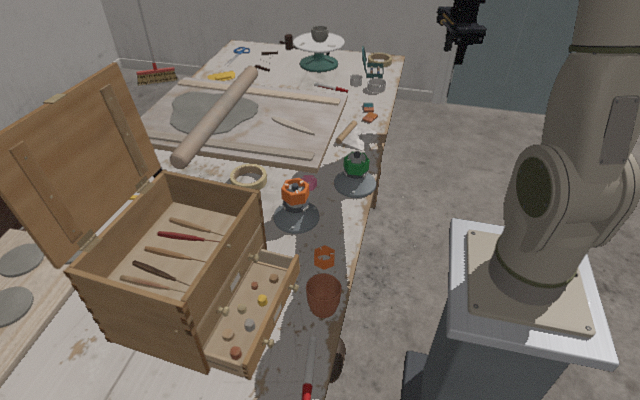

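Candidates for orange_hub are the proud orange hex on the stand (scene 316,190 / side 296,194), a smaller orange collar on the table (scene 303,258 / side 323,260) and a pink one (scene 354,197 / side 309,182). The task rules out pink and asks for the larger one, so I choose the hub on the stand and check it in a close crop.

```bash
cat > h.py <<'E'
from bench import r,eyes,job
import cv2,numpy as np
def proj(c,X):
    return cv2.projectPoints(np.atleast_2d(np.asarray(X,float)),cv2.Rodrigues(c['R'])[0],c['t'],c['mtx'],c['dist'])[0][:,0]
def ray(c,uv):
    n=cv2.undistortPoints(np.array([[uv]],float),c['mtx'],c['dist'])[0,0]
    d=c['R'].T@np.array([n[0],n[1],1]); return -c['R'].T@c['t'],d/np.linalg.norm(d)
def atz(c,uv,z):
    o,d=ray(c,uv); return o+d*(z-o[2])/d[2]
def tri(obs):
    A=0;b=0
    for c,uv in obs:
        o,d=ray(c,uv);P=np.eye(3)-np.outer(d,d);A=A+P;b=b+P@o
    return np.linalg.solve(A,b)
E
python3 - <<'E'
from h import *
a=eyes.camera('scene');b=eyes.camera('side')
for n,p,q in [('hub',(316,195),(296,194)),('stand',(316,221),(293,215)),('green',(405,194),(356,168)),('cup',(259,297),(325,308)),('small',(302,262),(323,262)),('pink',(350,202),(307,190))]:
    print(n,tri([(a,p),(b,q)]).round(3))
def crop(c,x,y,h,f): 
    return cv2.resize(c['image'][y-h:y+h,x-h:x+h,::-1],None,fx=f,fy=f,interpolation=cv2.INTER_CUBIC)
cv2.imwrite('pics/crop1.png',np.hstack([crop(a,316,200,32,6),crop(b,296,200,32,6)]))
for x,y in [(250,160),(246,210),(265,240)]: print('chest',(x,y),atz(a,(x,y),.15).round(3),atz(a,(x,y),0.05).round(3))
E
```

```text
hub [ 0.517 -0.067  0.07 ]
stand [ 0.531 -0.08  -0.012]
green [ 0.401 -0.222  0.061]
cup [0.389 0.173 0.008]
small [0.422 0.053 0.001]
pink [ 0.519 -0.171  0.005]
chest (250, 160) [0.603 0.042 0.15 ] [ 0.788 -0.068  0.05 ]
chest (246, 210) [0.444 0.151 0.15 ] [0.584 0.072 0.05 ]
chest (265, 240) [0.355 0.174 0.15 ] [0.471 0.101 0.05 ]
```

View pics/crop1.png

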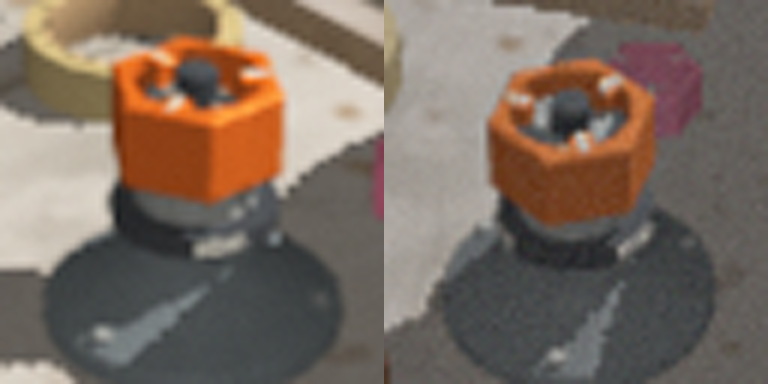

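The crop shows the proud orange hub on its stand. It has three white stripes, and one white patch on the seat edge shows in both views. Next I compute the angles.

```bash
cat > ang.py <<'E'
from h import *
a=eyes.camera('scene');b=eyes.camera('side')
S=[np.array((284+x/6-.4,168+y/6-.4)) for x,y in [(160,58),(258,72),(174,102)]]
T=[np.array((264+(x-384)/6-.4,168+y/6-.4)) for x,y in [(520,100),(610,83),(582,142)]]
for c,L,p in [(a,S,(284+220/6,168+245/6)),(b,T,(264+250/6,168+238/6))]:
    P=np.array([atz(c,q,.101) for q in L]); m=P.mean(0)
    print('centre',m.round(4),'yaw',[round(float(np.degrees(np.arctan2(*(q-m)[1::-1]))%120),1) for q in P],np.linalg.norm(P-m,axis=1).round(4))
    for z in (.048,.053):
        w=atz(c,p,z); print('patch',z,w.round(4),np.degrees(np.arctan2(*(w-m)[1::-1]))%120,np.linalg.norm((w-m)[:2]))
E
python3 ang.py
```

```text
centre [ 0.5192 -0.0668  0.101 ] yaw [3.0, 1.3, 116.0] [0.0196 0.0221 0.0204]
patch 0.048 [ 0.4908 -0.0554  0.048 ] 38.0644912971608 0.03054966566782865
patch 0.053 [ 0.4849 -0.0501  0.053 ] 33.98529472202782 0.038181638650250246
centre [ 0.5176 -0.0645  0.101 ] yaw [0.1, 0.3, 118.3] [0.0202 0.021  0.0207]
patch 0.048 [ 0.4899 -0.0542  0.048 ] 39.57857148490763 0.02955196891115333
patch 0.053 [ 0.4884 -0.0489  0.053 ] 31.96639599033378 0.033124333077848546
```

The hub yaw is about 0° and the keyway about 38° (mod 120), so I'll turn it about +38°. I'll approach in steps.

>>> {"method": "play_rows", "body": {"motion": [[0.8,-0.67,0,0,0,-0.27,100],[0.8,-0.67,0,0,0,-0.27,100],[0.8,-0.67,0,0,0,-0.27,100],[0.8,-0.67,0,0,0,-0.27,100],[0.8,-0.67,0,0,0,-0.27,100]]}}

```text
time: 1.72
ee_pos: [0.3066, -0.4154, 0.223]
eef_rot: [0.931, 0.364, 0.0, 0.0]
ft_force: [-1.0, -1.0, 0.2]
width: 0.0868
```

```bash
cat > go.py <<'E'
from h import *
from scipy.spatial.transform import Rotation as R
def go(X,jaw):
    "shift (tool axes, full-scale units) to X and z-turn to bring jaw axis to `jaw` deg"
    s=r.read_state(); M=R.from_quat(s['eef_rot']).as_matrix()
    j=np.degrees(np.arctan2(M[1,1],M[0,1])); d=(jaw-j+90)%180-90
    print('t',s['time'],'pos',s['ee_pos'].round(4),'jaw',round(j,2),'tilt',M[:,2].round(4),'q7',s['joint_positions'][6].round(2),'w',round(s['width'],4),'F',s['ft_force'].round(1))
    print('shift',(M.T@(np.array(X)-s['ee_pos'])/.2).round(3),'turn',(R.from_matrix(M.T).apply([0,0,np.radians(d)])/(np.pi/2)).round(3))
E
python3 - <<'E'
from go import *
go([.518,-.066,.2],0)
a=eyes.camera('scene');b=eyes.camera('side')
for p,q in [((246,152),(262,193)),((266,237),(299,257))]: print('chest',tri([(a,p),(b,q)]).round(3))
E
```

```text
t 1.725 pos [ 0.3066 -0.4154  0.223 ] jaw -47.32 tilt [ 4.e-04 -7.e-04 -1.e+00] q7 -0.0 w 0.0868 F [-1.  -1.   0.2]
shift [ 1.961 -0.568  0.114] turn [-0.     0.    -0.526]
chest [0.53  0.093 0.207]
chest [0.459 0.107 0.065]
```

>>> {"method": "play_rows", "body": {"motion": [[1,-0.28,0,0,0,-0.27,100],[1,-0.28,0,0,0,-0.27,100],[1,-0.28,0,0,0,-0.27,100],[1,-0.28,0,0,0,-0.27,100],[1,-0.28,0,0,0,-0.27,100]]}}

```text
time: 2.45
ee_pos: [0.4156, -0.24, 0.2225]
eef_rot: [0.834, 0.551, 0.0, -0.0]
ft_force: [-0.2, -0.9, 0.5]
width: 0.0872
```

```bash
python3 -c "
from go import *
go([.518,-.066,.21],0)"
```

```text
t 2.45 pos [ 0.4156 -0.24    0.2225] jaw -23.12 tilt [ 1.e-04  2.e-04 -1.e+00] q7 0.01 w 0.0872 F [-0.2 -0.9  0.5]
shift [1.001 0.13  0.063] turn [ 0.     0.    -0.257]
```

>>> {"method": "play_rows", "body": {"motion": [[1,0.13,0.06,0,0,-0.257,100],[1,0.13,0.06,0,0,-0.257,100],[1,0.13,0.06,0,0,-0.257,100],[1,0.13,0.06,0,0,-0.257,100],[1,0.13,0.06,0,0,-0.257,100]]}}

```text
time: 3.08
ee_pos: [0.5178, -0.0676, 0.2101]
eef_rot: [0.708, 0.706, -0.0, -0.0]
ft_force: [-0.2, -1.0, -0.9]
width: 0.0869
```

```bash
python3 - <<'E'
from go import *
go([.518,-.066,.075],0)
c=eyes.camera('wrist')
for l in ['orange_hub','orange_stand']:
    print(l,[(np.round(d['xy']).tolist(),round(d['p'],2)) for d in eyes.landmark_of(c,l)][:3])
print('expected hub centre px',proj(c,[.518,-.066,.101]),'cam',-c['R'].T@c['t'])
cv2.imwrite('pics/w1.png',c['image'][:,:,::-1])
E
```

```text
t 3.075 pos [ 0.5178 -0.0676  0.2101] jaw -0.1 tilt [-9.e-04  1.e-04 -1.e+00] q7 -0.04 w 0.0869 F [-0.2 -1.  -0.9]
shift [0.008 0.002 0.675] turn [ 0.    -0.    -0.001]
orange_hub [([240.0, 80.0], 0.84), ([318.0, 258.0], 0.7), ([318.0, 190.0], 0.55)]
orange_stand [([316.0, 173.0], 0.93)]
expected hub centre px [[318.27616431 195.66458835]] cam [0.51770596 0.01088071 0.37163796]
```

View pics/w1.png

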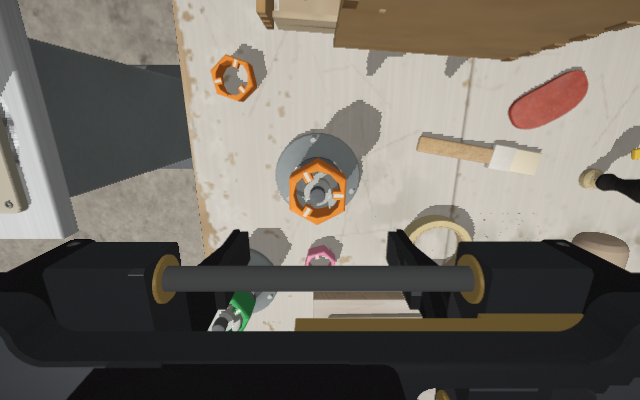

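The wrist view shows the hub centred at about (318,192), with flats facing the jaws (left and right) and the chest well clear. I'll fit its outline for position and yaw.

```bash
python3 - <<'E'
from go import *
c=eyes.camera('wrist'); im=c['image']
hsv=cv2.cvtColor(im,cv2.COLOR_RGB2HSV)
cr=cv2.resize(im[150:240,270:370,::-1],None,fx=6,fy=6,interpolation=cv2.INTER_CUBIC)
cv2.imwrite('pics/w2.png',cr)
m=((hsv[...,0]<16)&(hsv[...,1]>150)&(hsv[...,2]>90)).astype(np.uint8)
k,L,st,ce=cv2.connectedComponentsWithStats(m); 
i=L[185:205,285:350].max(); 
i=max(set(L[150:235,280:355].ravel())-{0},key=lambda i:st[i,4])
pts=cv2.findContours((L==i).astype(np.uint8),0,2)[0]; pts=max(pts,key=len)[:,0]
h=cv2.convexHull(pts)[:,0]
W=np.array([atz(c,p,.101)[:2] for p in h])
from scipy.optimize import least_squares
# support widths over angle
for t in range(0,180,10):
    d=W@[np.cos(np.radians(t)),np.sin(np.radians(t))]; print(t,round(1e3*np.ptp(d),1),round(5e2*(d.max()+d.min()),1))
E
```

```text
0 56.2 516.9
10 59.9 498.2
20 62.7 464.1
30 63.7 415.8
40 63.6 355.3
50 62.1 284.1
60 59.9 204.4
70 64.1 118.3
80 66.6 28.5
90 67.0 -62.1
100 66.0 -151.0
110 62.9 -235.3
120 59.8 -312.5
130 62.4 -380.3
140 63.5 -436.4
150 63.3 -479.4
160 62.0 -507.4
170 59.0 -520.0
```

View pics/w2.png

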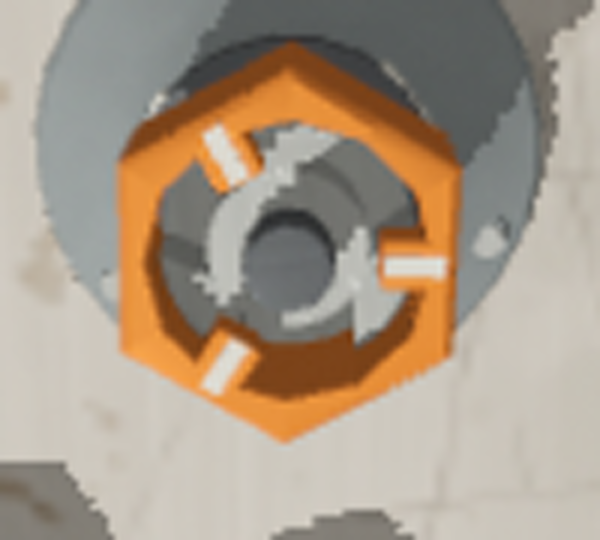

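```bash
python3 - <<'E'
from go import *
c=eyes.camera('wrist')
f=lambda x,y,z: atz(c,(270+x/6-.4,150+y/6-.4),z)
P=np.array([f(*p,.101) for p in [(230,155),(415,267),(228,367)]]); m=P.mean(0); print('c',m.round(4),[np.degrees(np.arctan2(*(q-m)[1::-1])).round(1) for q in P])
for p in [(155,100),(392,72)]:
    for z in (.048,.053):
        q=f(*p,z);print(p,z,np.degrees(np.arctan2(*(q-m)[1::-1])).round(1),np.linalg.norm((q-m)[:2]).round(4))
go([m[0],m[1],.074],0)
E
```

```text
c [ 0.5174 -0.065   0.101 ] [np.float64(118.1), np.float64(-1.5), np.float64(-120.8)]
(155, 100) 0.048 144.9 0.0321
(155, 100) 0.053 143.2 0.0323
(392, 72) 0.048 50.4 0.0308
(392, 72) 0.053 51.8 0.0312
t 3.325 pos [ 0.5173 -0.068   0.2106] jaw -0.19 tilt [-0.e+00 -8.e-04 -1.e+00] q7 -0.04 w 0.0869 F [ 0.2 -0.6 -0.5]
shift [0.016 0.    0.683] turn [-0.    -0.    -0.002]
```

The two visible patch ends are symmetric about 97.5°, so the stand yaw is about 37.5° and the hub about −1.4°. That means a turn of +39°. Now I descend and grip.

>>> {"method": "play_rows", "body": {"motion": [[0.016,0,0.25,0,0,0.013,100],[0.016,0,0.45,0,0,0.013,100],[0.016,0,0.6,0,0,0.013,100],[0.016,0,0.68,0,0,0.013,100],[0.016,0,0.68,0,0,0.013,100]]}}

```text
time: 3.95
ee_pos: [0.5173, -0.0632, 0.0742]
eef_rot: [0.715, 0.7, -0.0, -0.0]
ft_force: [-1.2, 0.9, 1.3]
width: 0.0867
```

>>> {"method": "play_rows", "body": {"motion": [[0,0,0,0,0,0,60],[0,0,0,0,0,0,60],[0,0,0,0,0,0,60],[0,0,0,0,0,0,60],[0,0,0,0,0,0,60]], "squeeze": 8}}

```text
time: 4.58
ee_pos: [0.5179, -0.0628, 0.0748]
eef_rot: [0.714, 0.7, -0.0, 0.0]
ft_force: [-0.4, 0.4, 3.0]
width: 0.0573
```

>>> {"method": "play_rows", "body": {"motion": [[0,0,0,0,0,-0.1,60],[0,0,0,0,0,-0.2,60],[0,0,0,0,0,-0.3,60],[0,-0.005,0,0,0,-0.4,60],[0,-0.005,0,0,0,-0.433,60]]}}

```text
time: 5.2
ee_pos: [0.5165, -0.0627, 0.0743]
eef_rot: [0.439, 0.899, -0.0, -0.0]
ft_force: [-0.2, -0.4, -1.4]
width: 0.0572
```

```bash
python3 - <<'E'
from go import *
go([.5174,-.065,.060],37.5)
a=eyes.camera('scene'); w=eyes.camera('wrist')
f=lambda c,x,y: cv2.resize(c['image'][y-40:y+40,x-40:x+40,::-1],None,fx=5,fy=5,interpolation=cv2.INTER_CUBIC)
p=proj(w,[.5174,-.065,.09])[0].astype(int); print(p)
cv2.imwrite('pics/t1.png',np.hstack([f(a,316,195),f(w,p[0],p[1])]))
E
```

```text
t 5.2 pos [ 0.5165 -0.0627  0.0743] jaw 37.98 tilt [-5.e-04  1.e-04 -1.e+00] q7 0.5 w 0.0572 F [-0.2 -0.4 -1.4]
shift [-0.012 -0.003  0.071] turn [-0.     0.     0.005]
[316 261]
```

View pics/t1.png

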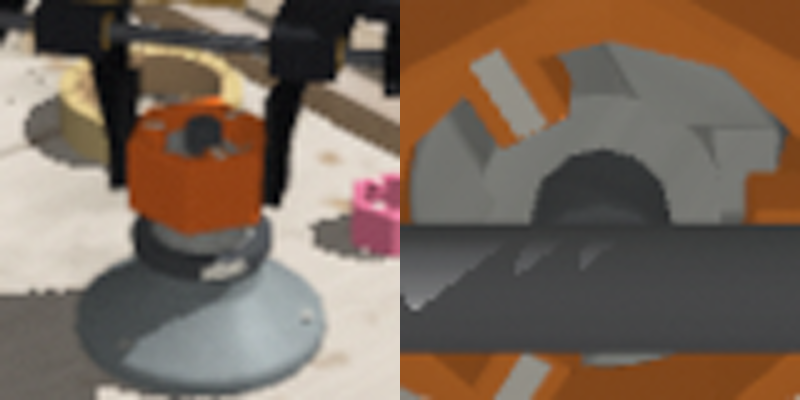

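The tab at (500,100) in the wrist crop sits centred over its keyway. I'll lower while still lightly gripped.

>>> {"method": "play_rows", "body": {"motion": [[-0.008,0,0.015,0,0,0,60],[-0.008,0,0.03,0,0,0,60],[-0.008,0,0.045,0,0,0,60],[-0.008,0,0.06,0,0,0,60],[-0.008,0,0.07,0,0,0,60]], "squeeze": 5}}

```text
time: 5.92
ee_pos: [0.5174, -0.0639, 0.0604]
eef_rot: [0.44, 0.898, -0.0, -0.0]
ft_force: [-5.2, 0.1, 8.4]
width: 0.0572
```

```bash
python3 - <<'E'
from go import *
go([.5174,-.065,.060],37.5)
a=eyes.camera('scene'); w=eyes.camera('side')
f=lambda c,x,y: cv2.resize(c['image'][y-40:y+40,x-40:x+40,::-1],None,fx=5,fy=5,interpolation=cv2.INTER_CUBIC)
cv2.imwrite('pics/t2.png',np.hstack([f(a,316,195),f(w,296,200)]))
E
```

```text
t 5.925 pos [ 0.5174 -0.0639  0.0604] jaw 37.79 tilt [-7.e-04 -2.e-04 -1.e+00] q7 0.48 w 0.0572 F [-5.2  0.1  8.4]
shift [-0.004 -0.004  0.002] turn [-0.     0.     0.003]
```

View pics/t2.png

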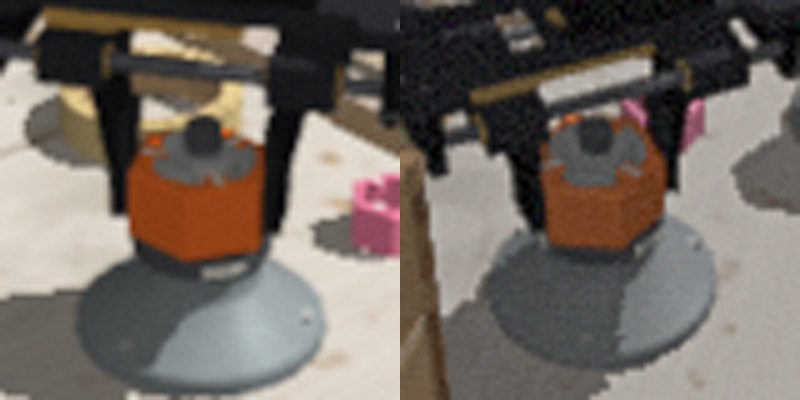

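The hub is on its seat, with the shaft top standing above the hub rim. Now I release and rise.

>>> {"method": "play_rows", "body": {"motion": [[0,0,0,0,0,0,100],[0,0,0,0,0,0,100],[0,0,0,0,0,0,100],[0,0,0,0,0,0,100],[0,0,0,0,0,0,100]]}}

```text
time: 6.65
ee_pos: [0.5178, -0.0639, 0.0606]
eef_rot: [0.44, 0.898, 0.0, 0.0]
ft_force: [0.1, 0.4, 0.5]
width: 0.0862
```

>>> {"method": "play_rows", "body": {"motion": [[0,0,-0.15,0,0,0,100],[0,0,-0.35,0,0,0,100],[0,0,-0.6,0,0,0,100],[0,0,-0.75,0,0,0,100],[0,0,-0.75,0,0,0,100]]}}

```text
time: 7.28
ee_pos: [0.519, -0.064, 0.2129]
eef_rot: [0.44, 0.898, 0.0, 0.002]
ft_force: [0.0, -0.2, -1.3]
width: 0.087
```

```bash
python3 - <<'E'
from go import *
go([.5174,-.065,.060],37.5)
a=eyes.camera('scene'); w=eyes.camera('side')
f=lambda c,x,y: cv2.resize(c['image'][y-40:y+40,x-40:x+40,::-1],None,fx=5,fy=5,interpolation=cv2.INTER_CUBIC)
cv2.imwrite('pics/t3.png',np.hstack([f(a,316,195),f(w,296,200)]))
for l in ['orange_hub','green_hub','bisque_cup']:
    print(l,[[(np.round(d['xy']).tolist(),round(d['p'],2)) for d in eyes.landmark_of(c,l)][:3] for c in (a,w)])
print('home px',proj(a,[.5174,-.065,.053]),proj(w,[.5174,-.065,.053]))
E
```

```text
t 7.275 pos [ 0.519  -0.064   0.2129] jaw 37.79 tilt [ 0.0041 -0.0013 -1.    ] q7 0.59 w 0.087 F [ 0.  -0.2 -1.3]
shift [ 0.004 -0.011  0.764] turn [ 0.    -0.     0.003]
orange_hub [[([302.0, 262.0], 0.78), ([355.0, 201.0], 0.61), ([312.0, 200.0], 0.58)], [([323.0, 262.0], 0.9), ([299.0, 201.0], 0.8), ([305.0, 189.0], 0.63)]]
green_hub [[([405.0, 196.0], 0.86)], [([358.0, 167.0], 0.83)]]
bisque_cup [[([261.0, 296.0], 0.64)], [([324.0, 304.0], 0.61)]]
home px [[316.04629736 200.40693273]] [[295.62498975 201.19330625]]
```

View pics/t3.png

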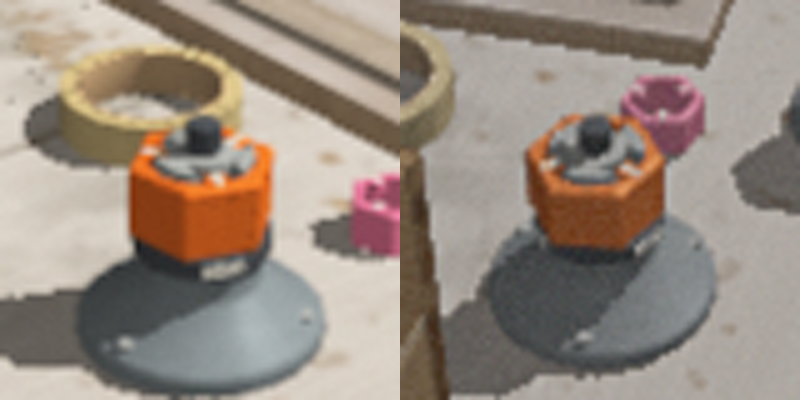

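The hub sits level and fully down, its tabs are in the keyways, and the gripper is clear. I'm handing in.

```bash
python3 -c "
from bench import job
print(job.close_job())"
```

```text
the job is handed in; nothing more can be done
None
```

The orange hub is home on its stand and the job is handed in, with about 7.5 s of the 32 s used. I gripped the larger orange hub (the one on the stand) by its flats, turned it about +39°, lowered it 14 mm until it met the seat, then opened the fingers and rose clear.

- **Hub seated:** the last scene and side pictures show it level on the seat, with the shaft top above its rim. Its detected origin was about 3–4 px from the predicted home pixel, which is within detector noise.
- **Forces:** the highest wrist force reading was about 10 N, and it was near zero after release.
- **Other objects:** the green hub and the cup were detected within 1–4 px of where they started, and nothing touched them.

No check failed. The trained network still ranks the small orange look-alike above the real hub in the final pictures, so I went by the pictures themselves.

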